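# Feel for the knife with the loose handle and stand it in the mending pot

### The arm

A 6-joint arm with a two-finger parallel gripper is mounted at the origin on a cart in front of the work surface, level with it; the furniture and walls round the work are solid. World frame = base frame: x ahead of the robot, y to its left, z up, the work surface at z = 0. Lengths are in m, angles in rad, forces in N, time in s.
With the tool pointing down it reaches from about 0.225 to 0.875 m from the base axis. Payload 3.4 kg.
Tool frame: the origin (TCP) lies at the very end of the fingers, on their centre line; the grasp point (between the pads) lies 19 mm behind it (manip.pinch_z is the distance from the TCP to the grasp point, in m); z points along the fingers, y is the line along which they close (so a half turn about z gives the same grasp; the last joint's range is limited). The gripper opens to 85 mm and grips with 20 to 120 N. Pads are 22 mm wide; open, the fingers measure 114 mm over their backs; the gripper's body (76 mm by 85 mm) begins 54 mm behind the grasp point. The pads swing forward as they close: fully open they stand 13 mm farther back than shut.
Start: joints at [1.189, 0.276, 1.505, -0, 1.361, -0.121], TCP at [0.148, 0.556, 0.231] pointing down, gripper open.
Joint ranges: [-2.89, 2.89], [-0.75, 2.08], [0.22, 2.7], [-1.18, 4.32], [0.11, 2.71], [-2.7, 2.7]. Speed limits (rad/s): [2.57, 2.57, 3.14, 3.14, 3.14, 3.14].

### API

Orientations are given as a unit quaternion [w, x, y, z].
In Python, from rig import manip gives the robot as it stands. The module is installed in compiled form; this text tells all that it offers.
- The arm moves only by the shell command python3 -m jog 'ROWS' [FORCE]. ROWS is JSON, a list of rows, each an object of numbers: "dx", "dy", "dz": the shift along the tool's x, y, z each as a share of 25 cm, from -1 to 1; "ax", "ay", "az": the turn, a rotation vector about the tool's x, y, z each as a share of 90 degrees, from -1 to 1; "grip": the opening, from -1 (shut) to 1 (fully open), so that 0 is half open. A call has 1 to 5 rows; each row is the pose to reach, as a shift and turn from the pose commanded when the call began, along the tool's axes at that moment; what a row does not reach only later rows make up. A row lasts 1/12 s, in which the tool goes at most 41.7 mm and 7.16 degrees, less where a joint would pass 70% of its speed; a pose out of reach is approached as far as the arm can. A call with a number of a shift or a turn outside -1 to 1 is refused whole. A call with a gripper value outside its range is refused whole. The fingers move at their own pace and stop on an object; FORCE is the grip in N (left out, the last holds). Time passes only in rows, so rows that repeat a pose let the fingers close. It gives the time, the measured TCP pose, the force, the opening and the grip force at its end, in the units of the state.
- manip.get_state(): the state, without advancing time (a new reading comes with each control period).
- manip.get_image(name): name is "scene" or "side" or "wrist"; returns a dict with "img" (420x560x3 uint8, red, green, blue), "mtx" (3x3 intrinsics, pixels), "k1" (the pictures are not rectified: a ray, as slopes to the right and down, at radius r is drawn at 1 + k1 r^2 times it, then the intrinsics apply), "world_to_cam" (4x4, takes a point from world to camera coordinates); the wrist camera has in their place "T_tool_cam" (4x4, takes a point from camera to tool coordinates, whose origin is the TCP and whose axes are the flange's). Camera axes: x right, y down, z forward; pixel columns grow to the right and rows downward; lengths in m; the calibration is good to about 2 mm. A picture is of the moment at which its call begins: read the wrist's pose just before it. There is no depth.
- manip.sign_off(): hands the job in; it is judged then, once.
The state is a dict: "clock": time; "qpos": joint angles; "qd": joint speeds; "effort": joint torques, N m; "position": TCP position; "ee_rot": TCP orientation; "contact_force": force on the tool from outside, world axes, zero at the start; "moment": the same for the moment, N m; "width": finger opening in m; "gripper_force": force on a finger pad.
Only numpy, scipy, OpenCV 4.12 (cv2) and the standard library are available. Lean on these libraries where they do the work, as an engineer would, in place of code of your own. Each camera call takes 0.05 s, during which the arm holds its last target. There are 200 camera calls.

### The job

One of the four knives in the block has a handle that has worked loose. Wiggle the handles gently side to side along the blade's width, never forcing them, until you feel the one with play, then draw that knife out and stand it blade down in the blue pot, tip on the bottom. Leave the sound knives fully home in the block and do not disturb the mug or the tin.

Things in the scene. Friction and masses are not known exactly. Their poses are not given: they have to be found in the camera images.
- block: dark wooden knife block, 80 x 210 x 100 mm, fixed; origin under its centre, z up, y along its length, x across. Four look-alike knives stand blade down in four slots in a row along y, 50 mm apart; blade width 20 mm along x, thickness 3 mm along y, tips 30 mm above the worktop (70 mm deep). A knife weighs 110 g, lifts out freely. Pushing a handle sideways with over 8 N is too rough (over about 40 N of summed load on the block)
- pot: blue round ceramic pot, open on top, 98 mm high, 60 mm across outside, 48 mm across inside, floor 8 mm thick; fixed to the worktop; origin at the centre of its underside
- pot_mouth (a point): centre of the pot's mouth, at rim height, 98 mm above the worktop
- mug_b: black mug, 88 x 126 x 106 mm, a bystander; origin under its centre
- tin_beans: food tin, 75 mm across, 58 mm high, a bystander; origin under its centre
- knife1_handle (a point): point fixed on the block, 148 mm above the worktop: centre of the wooden handle of the knife in slot 1 (the block's -y end); its handle is upright, flat-sided, 24 mm along the block's x, 20 mm along y, 82 mm tall (107 to 189 mm above the worktop), as are all four
- knife2_handle (a point): point fixed on the block, 148 mm above the worktop: centre of the wooden handle of the knife in slot 2; every blade, sound ones too, has about 1 mm of play to each side in its slot along x, so a sound handle shifts some 2 mm in all between its stops, which feel hard
- knife3_handle (a point): point fixed on the block, 148 mm above the worktop: centre of the wooden handle of the knife in slot 3; the loose handle, in whichever slot it is this time, shifts some 9 mm in all along the block's x (its own 3.5 mm to each side plus the slot's), easily, with under 2 N until a stop is met; 4 to 5 N sideways is enough to feel a stop
- knife4_handle (a point): point fixed on the block, 148 mm above the worktop: centre of the wooden handle of the knife in slot 4 (the block's +y end); the loose knife changes slot every time and nothing but its play along x tells it apart; fingers closed off-centre push a handle sideways too, so close softly
Things that resemble listed ones, but are neither listed nor needed, are in the scene too. Several things have the shape of the block; the one meant has the colours described above.

How it is judged:
By the outcome, as a careful person would: the job done as asked, in the order asked, and still so for the second after the job is handed in, with the robot touching nothing.
It also fails if it takes over 72 s, if anything falls off the work surface, if the arm or the gripper's body presses on something with over 40 N, if the wrist force passes 120 N, or if a joint passes its speed limit or range.

## Working session

There is one attempt and no reset: what is moved stays moved. The work goes in short steps, Python scripts to look and compute and a shell command to move; the robot and the scene stay as the last step left them, time stands still between calls to the robot, and variables do not carry over. Pictures are saved under pics/ and viewed, at most 10 in all, crops included, and the job is handed in when it is done.

```bash
mkdir -p pics; cat > h.py <<'E'
import numpy as np, cv2, json
from rig import manip
def shot(n,f):
    d=manip.get_image(n); cv2.imwrite('pics/'+f+'.png',d['img'][:,:,::-1]); np.save('pics/'+f+'.npy',d,allow_pickle=True); return d
def load(f): return np.load('pics/'+f+'.npy',allow_pickle=True).item()
def ray(d,uv):
    K=np.array(d['mtx']); p=np.array([(uv[0]-K[0,2])/K[0,0],(uv[1]-K[1,2])/K[1,1]])
    s=p.copy()
    for _ in range(30): s=p/(1+d['k1']*(s@s))
    T=np.linalg.inv(np.array(d['world_to_cam'])); return T[:3,3],T[:3,:3]@np.array([s[0],s[1],1])
def atz(d,uv,z):
    o,r=ray(d,uv); return o+r*(z-o[2])/r[2]
def proj(d,P):
    c=np.array(d['world_to_cam'])@np.append(P,1); s=c[:2]/c[2]; s=s*(1+d['k1']*(s@s)); K=np.array(d['mtx']); return K[:2,:2]@s+K[:2,2]
E
python3 - <<'E'
from h import *
a=shot('scene','scene0');b=shot('side','side0')
for d in(a,b): print(np.linalg.inv(np.array(d['world_to_cam']))[:3].round(2).tolist())
s=manip.get_state();print(s['position'],s['ee_rot'],s['width'],s['contact_force'])
print(manip.pinch_z)
E
```

```text
[[0.64, -0.58, 0.51, -0.03], [-0.77, -0.47, 0.42, -0.54], [-0.0, -0.67, -0.75, 0.99]]
[[0.36, -0.57, 0.74, -0.4], [-0.93, -0.23, 0.28, -0.39], [0.01, -0.79, -0.62, 0.9]]
[0.14806293 0.55509879 0.23051382] [-2.19119209e-04  1.30020474e-01  9.91510936e-01 -8.32421805e-04] 0.08556083440288956 [ 0.2632325  -0.75028736  0.18883078]
0.0187
```

View pics/scene0.png

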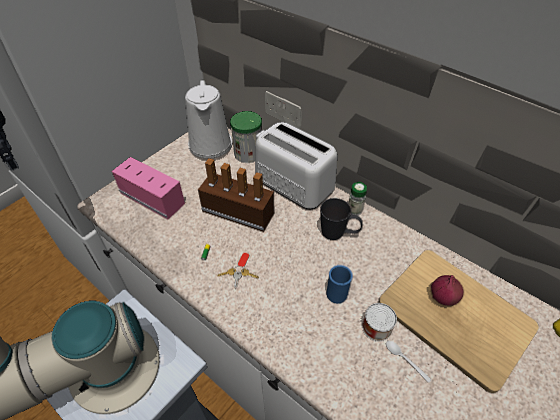

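View pics/side0.png

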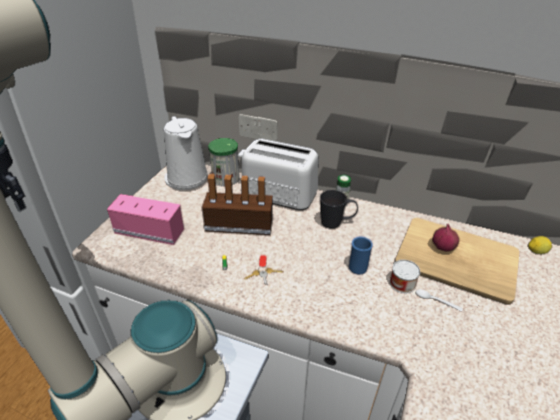

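Block shapes in the scene picture: the pink block at (148,187), the dark brown block with four handles at (237,200), and the white toaster at (296,163). The dark wooden one with knives fits the description. The pot is at (340,284), the mug at (335,219) and the tin at (379,321). I'll confirm with enlarged crops of both views.

```bash
python3 - <<'E'
from h import *
a=load('scene0')['img'][:,:,::-1];b=load('side0')['img'][:,:,::-1]
f=lambda i,x,y,w,h,s:cv2.resize(i[y:y+h,x:x+w],None,fx=s,fy=s,interpolation=cv2.INTER_CUBIC)
cv2.imwrite('pics/crop.png',np.vstack([np.hstack([f(a,190,150,100,75,4),f(b,190,165,100,75,4)]),np.hstack([f(a,310,250,100,75,4),f(b,335,230,100,75,4)])]))
E
```

```text
(no output)
```

View pics/crop.png

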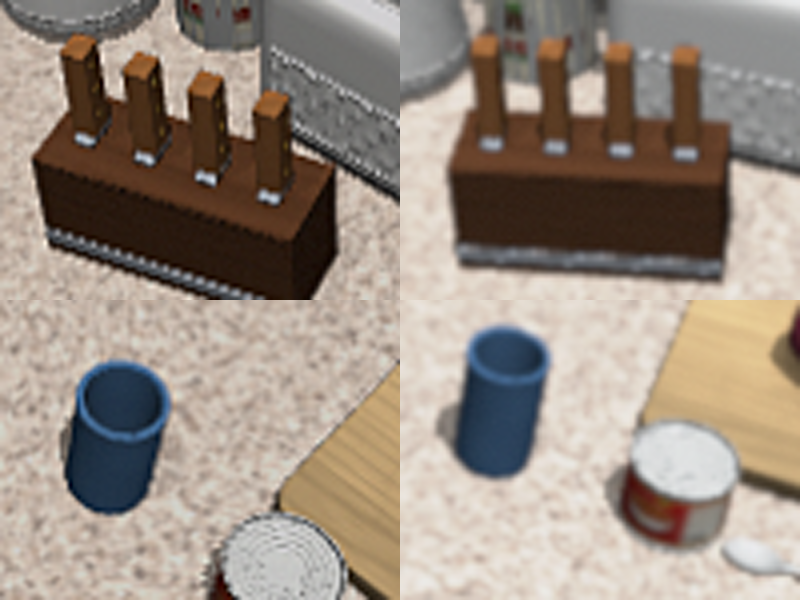

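The crop shows the dark block with four brown handles. Their tops in the crop are at about (80,43), (142,63), (207,82), (272,101) for scene and (486,43), (554,46), (620,49), (686,52) for side. The pot mouth is at (123,401) and (507,356).

```bash
python3 - <<'E'
from h import *
a=load('scene0');b=load('side0')
ha=[(210,160.75),(225.5,165.75),(241.75,170.5),(258,175.25)];hb=[(211.5,175.75),(228.5,176.5),(245,177.25),(261.5,178)]
def tri(p,q):
    (o1,r1),(o2,r2)=ray(a,p),ray(b,q); r1=r1/np.linalg.norm(r1);r2=r2/np.linalg.norm(r2)
    t=np.linalg.lstsq(np.c_[r1,-r2],o2-o1,rcond=None)[0]; return (o1+r1*t[0]+o2+r2*t[1])/2
P=[]
for p,q in zip(ha,hb):
    A=atz(a,p,.189);B=atz(b,q,.189);P+=[(A+B)/2];print(A[:2].round(4),B[:2].round(4),tri(p,q).round(3))
P=np.array(P);v=np.polyfit([0,50,100,150],P[:,:2]*1000,1);print('row',v, np.degrees(np.arctan2(v[0,1],v[0,0])))
for d,p in((a,(340.75,275.2)),(b,(361.75,244))):print('pot',atz(d,p,.098)[:2].round(4))
print('mug',atz(a,(334,237),0)[:2],atz(b,(332,226),0)[:2],'tin',atz(a,(380,315),.058)[:2],atz(b,(406,270),.058)[:2])
for p in((198.75,189.5),(263,210),(273.75,192)):print('corner',atz(a,p,.1)[:2].round(3))
E
```

```text
[0.5214 0.1723] [0.5206 0.1741] [0.524 0.176 0.186]
[0.5343 0.124 ] [0.5356 0.1253] [0.534 0.124 0.19 ]
[0.549  0.0759] [0.55   0.0783] [0.55  0.078 0.188]
[0.5633 0.029 ] [0.5643 0.0315] [0.565 0.031 0.188]
row [[ 2.85854395e-01 -9.52565301e-01]
 [ 5.20888598e+02  1.72747164e+02]] -73.29607616321877
pot [ 0.4962 -0.2982]
pot [ 0.493  -0.2958]
mug [ 0.65183399 -0.18172117] [ 0.6508581  -0.17454971] tin [ 0.48651825 -0.42438703] [ 0.47916305 -0.42725654]
corner [0.475 0.187]
corner [ 0.534 -0.011]
corner [0.607 0.011]
```

```bash
cat >> h.py <<'E'
from scipy.spatial.transform import Rotation as R
N=np.array([.958,.287]);D=np.array([.287,-.958])
def Rt(s): q=s['ee_rot']; return R.from_quat([q[1],q[2],q[3],q[0]])
def to(P,yaw=16.7):
    "rows values to bring TCP to P, tool down, tool y at yaw"
    s=manip.get_state();r=Rt(s);c,w=np.cos(np.radians(yaw)),np.sin(np.radians(yaw))
    M=np.array([[-w,c,0],[c,w,0],[0,0,-1]]); M[:,0]=np.cross(M[:,1],M[:,2])
    print('shift',(r.inv().apply(np.array(P)-s['position'])/.25).round(4),'turn',((r.inv()*R.from_matrix(M)).as_rotvec()/(np.pi/2)).round(4),'pos',s['position'].round(4),'t',round(s['clock'],2))
E
python3 - <<'E'
from h import *
a=load('scene0')
for p in((207,155),(245,160),(120,185),(182,214)): print(atz(a,p,0)[:2].round(2))
to([.521,.1727,.25])
E
```

```text
[0.67 0.37]
[0.73 0.25]
[0.38 0.49]
[0.43 0.23]
shift [-1.8357 -1.0934 -0.0765] turn [-1.100e-03  4.000e-04  6.484e-01] pos [0.1481 0.5551 0.2305] t 0.1
```

```bash
python3 -m jog '[{"dx":-0.6,"dy":-0.36,"dz":-0.1,"az":0.3,"grip":-0.06},{"dx":-0.6,"dy":-0.36,"dz":-0.1,"az":0.3,"grip":-0.06},{"dx":-0.6,"dy":-0.36,"dz":-0.1,"az":0.3,"grip":-0.06},{"dx":-0.6,"dy":-0.36,"dz":-0.1,"az":0.3,"grip":-0.06},{"dx":-0.6,"dy":-0.36,"dz":-0.1,"az":0.3,"grip":-0.06}]' 20; python3 -c "
from h import *
to([.521,.1727,.25])"
```

```text
shift [-1.8357 -1.0934 -0.0765] turn [-1.100e-03  4.000e-04  6.484e-01] pos [0.1481 0.5551 0.2305] t 0.1schema error: expected keys dx, dy, dz, ax, ay, az, grip
```

All keys are required.

```bash
python3 -m jog '[{"dx":-0.6,"dy":-0.36,"dz":-0.1,"ax":0,"ay":0,"az":0.3,"grip":-0.06},{"dx":-0.6,"dy":-0.36,"dz":-0.1,"ax":0,"ay":0,"az":0.3,"grip":-0.06},{"dx":-0.6,"dy":-0.36,"dz":-0.1,"ax":0,"ay":0,"az":0.3,"grip":-0.06},{"dx":-0.6,"dy":-0.36,"dz":-0.1,"ax":0,"ay":0,"az":0.3,"grip":-0.06},{"dx":-0.6,"dy":-0.36,"dz":-0.1,"ax":0,"ay":0,"az":0.3,"grip":-0.06}]' 20; python3 -c "
from h import *
to([.521,.1727,.25])"
```

```text
clock: 0.52
position: [0.2734, 0.4262, 0.2569]
ee_rot: [0.002, 0.361, 0.933, -0.001]
contact_force: [-0.5, -0.3, 0.5]
width: 0.04
gripper_force: 0.0
shift [-1.4148 -0.0831  0.0331] turn [0.0009 0.0023 0.3443] pos [0.2734 0.4262 0.2569] t 0.52
```

```bash
python3 -m jog '[{"dx":-0.75,"dy":-0.04,"dz":0,"ax":0,"ay":0,"az":0.34,"grip":-0.06},{"dx":-0.75,"dy":-0.04,"dz":0,"ax":0,"ay":0,"az":0.34,"grip":-0.06},{"dx":-0.75,"dy":-0.04,"dz":0,"ax":0,"ay":0,"az":0.34,"grip":-0.06},{"dx":-0.75,"dy":-0.04,"dz":0,"ax":0,"ay":0,"az":0.34,"grip":-0.06},{"dx":-0.75,"dy":-0.04,"dz":0,"ax":0,"ay":0,"az":0.34,"grip":-0.06}]'; python3 -c "
from h import *
to([.521,.1727,.25])"
```

```text
clock: 0.93
position: [0.4053, 0.2943, 0.256]
ee_rot: [0.001, 0.594, 0.804, -0.0]
contact_force: [-0.8, -0.7, -0.3]
width: 0.0397
gripper_force: 0.0
shift [-0.601   0.2994  0.0252] turn [0.0004 0.0012 0.0044] pos [0.4053 0.2943 0.256 ] t 0.93
```

```bash
python3 -m jog '[{"dx":-0.6,"dy":0.3,"dz":0.0,"ax":0,"ay":0,"az":0.004,"grip":-0.06},{"dx":-0.6,"dy":0.3,"dz":0.0,"ax":0,"ay":0,"az":0.004,"grip":-0.06},{"dx":-0.6,"dy":0.3,"dz":0.0,"ax":0,"ay":0,"az":0.004,"grip":-0.06},{"dx":-0.6,"dy":0.3,"dz":0.0,"ax":0,"ay":0,"az":0.004,"grip":-0.06},{"dx":-0.6,"dy":0.3,"dz":0.0,"ax":0,"ay":0,"az":0.004,"grip":-0.06}]'; python3 -c "
from h import *
to([.521,.1727,.25])
s=manip.get_state();d=shot('wrist','w0')
T=np.eye(4);T[:3,:3]=Rt(s).as_matrix();T[:3,3]=s['position'];d['world_to_cam']=np.linalg.inv(T@np.array(d['T_tool_cam']));np.save('pics/w0.npy',d,allow_pickle=True)
for i in range(4): print(proj(d,np.append(np.array([.521,.1727])+i*.05*D,.189)))
cv2.imwrite('pics/w0.png',cv2.resize(d['img'][:,:,::-1],(800,600)))
"
```

```text
clock: 1.35
position: [0.5246, 0.1714, 0.2554]
ee_rot: [0.002, 0.596, 0.803, -0.001]
contact_force: [0.1, 0.7, -0.4]
width: 0.0402
gripper_force: 0.0
shift [ 0.009  -0.0122  0.0216] turn [0.0013 0.0028 0.0012] pos [0.5246 0.1714 0.2554] t 1.35
[270.89518936 219.52918315]
[270.97365657 291.07383827]
[271.04140013 354.39701979]
[271.10049064 410.88797001]
```

View pics/w0.png

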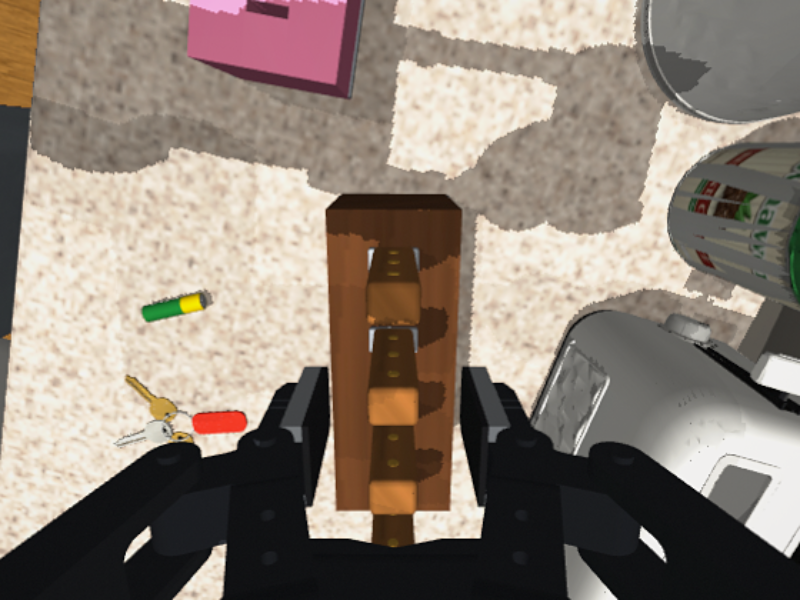

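The wrist view shows the three nearest handle tops at about (394,304), (394,406) and (392,497), at the 800-pixel scale. They sit between the fingers and the row runs parallel to the tool x axis.

```bash
python3 - <<'E'
from h import *
d=load('w0')
for p in((394,304),(394,406),(392,497)):
    print(atz(d,np.array(p)*.7,.189).round(4))
for p in((328,209),(461,209),(337,508),(450,508)): print('blk',atz(d,np.array(p)*.7,.1).round(4))
E
```

```text
[0.5226 0.1778 0.189 ]
[0.5369 0.1306 0.189 ]
[0.5504 0.0828 0.189 ]
blk [0.4772 0.1953 0.1   ]
blk [0.5515 0.2178 0.1   ]
blk [ 0.5362 -0.0045  0.1   ]
blk [0.6121 0.0184 0.1   ]
```

```bash
python3 -c "
from h import *
to([.5224,.1765,.131])"; cat > f.py <<'E'
# print force along block x (tool y) etc; exit 1 if lateral force exceeds 3.5 N
import sys
from h import *
s=manip.get_state();f=np.array(s['contact_force']);p=s['position']
n=f[:2]@N
print('t %.2f n %.1f row %.1f z %.1f  posN %.2f posD %.2f z %.4f w %.4f'%(s['clock'],n,f[:2]@D,f[2],1000*p[:2]@N,1000*p[:2]@D,p[2],s['width']))
sys.exit(abs(n)>3.2)
E
```

```text
shift [0.0097 0.0053 0.4972] turn [-0.0003  0.0005  0.0015] pos [0.5219 0.1739 0.2553] t 1.4
```

```bash
python3 -m jog '[{"dx":0.01,"dy":0.005,"dz":0.1,"ax":0,"ay":0,"az":0.0,"grip":-0.06},{"dx":0.01,"dy":0.005,"dz":0.2,"ax":0,"ay":0,"az":0,"grip":-0.06},{"dx":0.01,"dy":0.005,"dz":0.3,"ax":0,"ay":0,"az":0,"grip":-0.06},{"dx":0.01,"dy":0.005,"dz":0.3,"ax":0,"ay":0,"az":0,"grip":-0.06}]' >/dev/null; python3 f.py && python3 -m jog '[{"dx":0,"dy":0,"dz":0.1,"ax":0,"ay":0,"az":0.0,"grip":-0.06},{"dx":0,"dy":0,"dz":0.2,"ax":0,"ay":0,"az":0,"grip":-0.06},{"dx":0,"dy":0,"dz":0.2,"ax":0,"ay":0,"az":0,"grip":-0.06},{"dx":0,"dy":0,"dz":0.2,"ax":0,"ay":0,"az":0,"grip":-0.06}]'; python3 f.py; python3 -c "
from h import *
to([.5224,.1765,.131])"
```

```text
t 1.73 n -1.6 row 0.5 z -0.9  posN 545.14 posD -24.25 z 0.1764 w 0.0401
t 1.73 n -1.6 row 0.5 z -0.9  posN 545.14 posD -24.25 z 0.1764 w 0.0401
shift [-0.0209  0.0257  0.1812] turn [-0.007  -0.0012  0.0053] pos [0.5152 0.1797 0.1764] t 1.73False
False
```

```bash
sed -i 's/sys.exit(abs(n)>3.2)/sys.exit(int(abs(n)>3.2))/' f.py; python3 -m jog '[{"dx":0,"dy":0,"dz":0.0,"ax":0,"ay":0,"az":0.0,"grip":-0.06}]' >/dev/null;python3 f.py;python3 -m jog '[{"dx":0,"dy":0,"dz":0.0,"ax":0,"ay":0,"az":0.0,"grip":-0.06}]' >/dev/null;python3 f.py; python3 -c "
from h import *
to([.5224,.1765,.131])"
```

```text
t 1.82 n 0.1 row 0.1 z 0.5  posN 548.03 posD -23.86 z 0.1803 w 0.0401
t 1.90 n -0.1 row -0.1 z 1.6  posN 550.00 posD -23.44 z 0.1825 w 0.0402
shift [-0.0172  0.004   0.2059] turn [ 0.001  -0.0002  0.0051] pos [0.5201 0.1803 0.1825] t 1.9
```

```bash
python3 -m jog '[{"dx":-0.012,"dy":0.002,"dz":0.05,"ax":0,"ay":0,"az":0.0,"grip":-0.06},{"dx":-0.012,"dy":0.002,"dz":0.1,"ax":0,"ay":0,"az":0,"grip":-0.06},{"dx":-0.012,"dy":0.002,"dz":0.15,"ax":0,"ay":0,"az":0,"grip":-0.06},{"dx":-0.012,"dy":0.002,"dz":0.2,"ax":0,"ay":0,"az":0.004,"grip":-0.06},{"dx":-0.012,"dy":0.002,"dz":0.2,"ax":0,"ay":0,"az":0.004,"grip":-0.06}]' >/dev/null; python3 f.py; python3 -m jog '[{"dx":0,"dy":0,"dz":0.0,"ax":0,"ay":0,"az":0.0,"grip":-0.06},{"dx":0,"dy":0,"dz":0.0,"ax":0,"ay":0,"az":0.0,"grip":-0.06},{"dx":0,"dy":0,"dz":0.0,"ax":0,"ay":0,"az":0.0,"grip":-0.06}]' >/dev/null;python3 f.py; python3 -c "
from h import *
to([.5224,.1765,.131])"
```

```text
t 2.32 n -0.2 row -0.1 z -0.1  posN 549.58 posD -20.10 z 0.1311 w 0.0400
t 2.57 n -1.1 row 0.3 z 0.8  posN 551.08 posD -19.72 z 0.1329 w 0.0400
shift [-0.0023  0.0001  0.0076] turn [0.002  0.0001 0.0006] pos [0.5222 0.177  0.1329] t 2.57
```

```bash
python3 -m jog '[{"dx":0,"dy":0.008,"dz":0,"ax":0,"ay":0,"az":0,"grip":-0.06},{"dx":0,"dy":0.016,"dz":0,"ax":0,"ay":0,"az":0,"grip":-0.06}]' >/dev/null; python3 f.py && 
python3 -m jog '[{"dx":0,"dy":0.004,"dz":0,"ax":0,"ay":0,"az":0,"grip":-0.06},{"dx":0,"dy":0.004,"dz":0,"ax":0,"ay":0,"az":0,"grip":-0.06}]' >/dev/null; python3 f.py && 
python3 -m jog '[{"dx":0,"dy":0.004,"dz":0,"ax":0,"ay":0,"az":0,"grip":-0.06},{"dx":0,"dy":0.004,"dz":0,"ax":0,"ay":0,"az":0,"grip":-0.06}]' >/dev/null; python3 f.py && 
python3 -m jog '[{"dx":0,"dy":0.004,"dz":0,"ax":0,"ay":0,"az":0,"grip":-0.06},{"dx":0,"dy":0.004,"dz":0,"ax":0,"ay":0,"az":0,"grip":-0.06}]' >/dev/null; python3 f.py && 
python3 -m jog '[{"dx":0,"dy":0.004,"dz":0,"ax":0,"ay":0,"az":0,"grip":-0.06},{"dx":0,"dy":0.004,"dz":0,"ax":0,"ay":0,"az":0,"grip":-0.06}]' >/dev/null; python3 f.py && 
python3 -m jog '[{"dx":0,"dy":0.004,"dz":0,"ax":0,"ay":0,"az":0,"grip":-0.06},{"dx":0,"dy":0.004,"dz":0,"ax":0,"ay":0,"az":0,"grip":-0.06}]' >/dev/null; python3 f.py
```

```text
t 2.73 n -0.3 row 0.5 z 0.1  posN 554.55 posD -19.67 z 0.1321 w 0.0403
t 2.90 n 0.4 row 0.3 z -0.1  posN 555.49 posD -19.61 z 0.1315 w 0.0401
t 3.07 n -0.4 row 0.9 z 0.2  posN 556.13 posD -19.63 z 0.1313 w 0.0405
t 3.23 n 0.4 row 0.6 z 0.4  posN 557.10 posD -19.64 z 0.1312 w 0.0401
t 3.40 n -0.0 row 0.5 z 0.2  posN 558.10 posD -19.67 z 0.1313 w 0.0403
t 3.57 n 0.7 row -0.1 z -0.7  posN 559.11 posD -19.67 z 0.1313 w 0.0403
```

```bash

python3 -m jog '[{"dx":0,"dy":0.004,"dz":0,"ax":0,"ay":0,"az":0,"grip":-0.06},{"dx":0,"dy":0.004,"dz":0,"ax":0,"ay":0,"az":0,"grip":-0.06}]' >/dev/null; python3 f.py && 
python3 -m jog '[{"dx":0,"dy":0.004,"dz":0,"ax":0,"ay":0,"az":0,"grip":-0.06},{"dx":0,"dy":0.004,"dz":0,"ax":0,"ay":0,"az":0,"grip":-0.06}]' >/dev/null; python3 f.py && 
python3 -m jog '[{"dx":0,"dy":0.004,"dz":0,"ax":0,"ay":0,"az":0,"grip":-0.06},{"dx":0,"dy":0.004,"dz":0,"ax":0,"ay":0,"az":0,"grip":-0.06}]' >/dev/null; python3 f.py && 
python3 -m jog '[{"dx":0,"dy":0.004,"dz":0,"ax":0,"ay":0,"az":0,"grip":-0.06},{"dx":0,"dy":0.004,"dz":0,"ax":0,"ay":0,"az":0,"grip":-0.06}]' >/dev/null; python3 f.py && 
python3 -m jog '[{"dx":0,"dy":0.004,"dz":0,"ax":0,"ay":0,"az":0,"grip":-0.06},{"dx":0,"dy":0.004,"dz":0,"ax":0,"ay":0,"az":0,"grip":-0.06}]' >/dev/null; python3 f.py && 
python3 -m jog '[{"dx":0,"dy":0.004,"dz":0,"ax":0,"ay":0,"az":0,"grip":-0.06},{"dx":0,"dy":0.004,"dz":0,"ax":0,"ay":0,"az":0,"grip":-0.06}]' >/dev/null; python3 f.py
```

```text
t 3.73 n -0.6 row -0.8 z -0.2  posN 560.02 posD -19.66 z 0.1313 w 0.0403
t 3.90 n -0.4 row 1.1 z 0.7  posN 560.88 posD -19.67 z 0.1313 w 0.0403
t 4.07 n -0.3 row 0.2 z 1.6  posN 561.59 posD -19.66 z 0.1313 w 0.0401
t 4.23 n -3.6 row 0.5 z 4.0  posN 561.87 posD -19.70 z 0.1313 w 0.0403
t 4.23 n -3.6 row 0.5 z 4.0  posN 561.87 posD -19.70 z 0.1313 w 0.0403
t 4.23 n -3.6 row 0.5 z 4.0  posN 561.87 posD -19.70 z 0.1313 w 0.0403
```

```bash

python3 -m jog '[{"dx":0,"dy":-0.02,"dz":0,"ax":0,"ay":0,"az":0,"grip":-0.06},{"dx":0,"dy":-0.04,"dz":0,"ax":0,"ay":0,"az":0,"grip":-0.06},{"dx":0,"dy":-0.052,"dz":0,"ax":0,"ay":0,"az":0,"grip":-0.06},{"dx":0,"dy":-0.06,"dz":0,"ax":0,"ay":0,"az":0,"grip":-0.06},{"dx":0,"dy":-0.06,"dz":0,"ax":0,"ay":0,"az":0,"grip":-0.06}]' >/dev/null; python3 f.py && 
python3 -m jog '[{"dx":0,"dy":-0.004,"dz":0,"ax":0,"ay":0,"az":0,"grip":-0.06},{"dx":0,"dy":-0.004,"dz":0,"ax":0,"ay":0,"az":0,"grip":-0.06}]' >/dev/null; python3 f.py && 
python3 -m jog '[{"dx":0,"dy":-0.004,"dz":0,"ax":0,"ay":0,"az":0,"grip":-0.06},{"dx":0,"dy":-0.004,"dz":0,"ax":0,"ay":0,"az":0,"grip":-0.06}]' >/dev/null; python3 f.py && 
python3 -m jog '[{"dx":0,"dy":-0.004,"dz":0,"ax":0,"ay":0,"az":0,"grip":-0.06},{"dx":0,"dy":-0.004,"dz":0,"ax":0,"ay":0,"az":0,"grip":-0.06}]' >/dev/null; python3 f.py && 
python3 -m jog '[{"dx":0,"dy":-0.004,"dz":0,"ax":0,"ay":0,"az":0,"grip":-0.06},{"dx":0,"dy":-0.004,"dz":0,"ax":0,"ay":0,"az":0,"grip":-0.06}]' >/dev/null; python3 f.py && 
python3 -m jog '[{"dx":0,"dy":-0.004,"dz":0,"ax":0,"ay":0,"az":0,"grip":-0.06},{"dx":0,"dy":-0.004,"dz":0,"ax":0,"ay":0,"az":0,"grip":-0.06}]' >/dev/null; python3 f.py && 
python3 -m jog '[{"dx":0,"dy":-0.004,"dz":0,"ax":0,"ay":0,"az":0,"grip":-0.06},{"dx":0,"dy":-0.004,"dz":0,"ax":0,"ay":0,"az":0,"grip":-0.06}]' >/dev/null; python3 f.py && 
python3 -m jog '[{"dx":0,"dy":-0.004,"dz":0,"ax":0,"ay":0,"az":0,"grip":-0.06},{"dx":0,"dy":-0.004,"dz":0,"ax":0,"ay":0,"az":0,"grip":-0.06}]' >/dev/null; python3 f.py
```

```text
t 4.65 n 0.5 row -0.1 z -0.7  posN 547.63 posD -19.67 z 0.1314 w 0.0402
t 4.82 n -0.5 row -0.7 z 0.4  posN 547.07 posD -19.65 z 0.1314 w 0.0404
t 4.98 n 0.1 row 0.1 z 0.2  posN 545.95 posD -19.65 z 0.1313 w 0.0404
t 5.15 n -0.6 row -0.5 z 0.2  posN 545.03 posD -19.66 z 0.1313 w 0.0404
t 5.32 n 1.1 row 0.9 z -0.0  posN 544.10 posD -19.68 z 0.1314 w 0.0403
t 5.48 n 0.6 row -0.0 z 0.9  posN 542.96 posD -19.64 z 0.1314 w 0.0401
t 5.65 n 1.0 row 0.6 z 0.5  posN 541.85 posD -19.65 z 0.1314 w 0.0400
t 5.82 n 0.9 row -0.5 z 1.3  posN 541.06 posD -19.61 z 0.1314 w 0.0403
```

```bash

python3 -m jog '[{"dx":0,"dy":-0.004,"dz":0,"ax":0,"ay":0,"az":0,"grip":-0.06},{"dx":0,"dy":-0.004,"dz":0,"ax":0,"ay":0,"az":0,"grip":-0.06}]' >/dev/null; python3 f.py && 
python3 -m jog '[{"dx":0,"dy":-0.004,"dz":0,"ax":0,"ay":0,"az":0,"grip":-0.06},{"dx":0,"dy":-0.004,"dz":0,"ax":0,"ay":0,"az":0,"grip":-0.06}]' >/dev/null; python3 f.py && 
python3 -m jog '[{"dx":0,"dy":-0.004,"dz":0,"ax":0,"ay":0,"az":0,"grip":-0.06},{"dx":0,"dy":-0.004,"dz":0,"ax":0,"ay":0,"az":0,"grip":-0.06}]' >/dev/null; python3 f.py && 
python3 -m jog '[{"dx":0,"dy":-0.004,"dz":0,"ax":0,"ay":0,"az":0,"grip":-0.06},{"dx":0,"dy":-0.004,"dz":0,"ax":0,"ay":0,"az":0,"grip":-0.06}]' >/dev/null; python3 f.py && 
python3 -m jog '[{"dx":0,"dy":-0.004,"dz":0,"ax":0,"ay":0,"az":0,"grip":-0.06},{"dx":0,"dy":-0.004,"dz":0,"ax":0,"ay":0,"az":0,"grip":-0.06}]' >/dev/null; python3 f.py && 
python3 -m jog '[{"dx":0,"dy":-0.004,"dz":0,"ax":0,"ay":0,"az":0,"grip":-0.06},{"dx":0,"dy":-0.004,"dz":0,"ax":0,"ay":0,"az":0,"grip":-0.06}]' >/dev/null; python3 f.py
```

```text
t 5.98 n 2.1 row -0.5 z 0.7  posN 540.52 posD -19.62 z 0.1315 w 0.0401
t 6.15 n 4.6 row 0.2 z 0.2  posN 540.18 posD -19.60 z 0.1316 w 0.0404
t 6.15 n 4.6 row 0.2 z 0.2  posN 540.18 posD -19.60 z 0.1316 w 0.0404
t 6.15 n 4.6 row 0.2 z 0.2  posN 540.18 posD -19.60 z 0.1316 w 0.0404
t 6.15 n 4.6 row 0.2 z 0.2  posN 540.18 posD -19.60 z 0.1316 w 0.0404
t 6.15 n 4.6 row 0.2 z 0.2  posN 540.18 posD -19.60 z 0.1316 w 0.0404
```

The total travel is 21.5 mm. I expected about 18 for a sound knife and 25 for the loose one, so this is ambiguous. I'll compare it with the next knife.

```bash

python3 -m jog '[{"dx":0,"dy":0.02,"dz":0,"ax":0,"ay":0,"az":0,"grip":-0.06},{"dx":0,"dy":0.043,"dz":0,"ax":0,"ay":0,"az":0,"grip":-0.06},{"dx":0,"dy":0.043,"dz":-0.1,"ax":0,"ay":0,"az":0,"grip":-0.06},{"dx":0,"dy":0.043,"dz":-0.2,"ax":0,"ay":0,"az":0,"grip":-0.06},{"dx":0,"dy":0.043,"dz":-0.29,"ax":0,"ay":0,"az":0,"grip":-0.06}]' >/dev/null; python3 f.py 
python3 -m jog '[{"dx":0,"dy":0,"dz":0,"ax":0,"ay":0,"az":0,"grip":-0.06},{"dx":-0.1,"dy":0,"dz":0,"ax":0,"ay":0,"az":0,"grip":-0.06},{"dx":-0.2,"dy":0,"dz":0,"ax":0,"ay":0,"az":0,"grip":-0.06},{"dx":-0.2,"dy":0,"dz":0,"ax":0,"ay":0,"az":0,"grip":-0.06},{"dx":-0.2,"dy":0,"dz":0,"ax":0,"ay":0,"az":0,"grip":-0.06}]' >/dev/null; python3 f.py; python3 -c "
from h import *
to([.5367,.1286,.131])"
```

```text
t 6.57 n 0.6 row 0.0 z 0.2  posN 548.98 posD -19.72 z 0.2041 w 0.0402
t 6.98 n -1.2 row 0.4 z -0.4  posN 549.04 posD 30.95 z 0.2028 w 0.0404
shift [2.000e-04 8.900e-03 2.873e-01] turn [-0.0017 -0.0005 -0.0009] pos [0.5348 0.1279 0.2028] t 6.98
```

```bash

python3 -m jog '[{"dx":0,"dy":0.006,"dz":0.05,"ax":0,"ay":0,"az":0,"grip":-0.06},{"dx":0,"dy":0.006,"dz":0.13,"ax":0,"ay":0,"az":0,"grip":-0.06},{"dx":0,"dy":0.006,"dz":0.21,"ax":0,"ay":0,"az":0,"grip":-0.06},{"dx":0,"dy":0.006,"dz":0.285,"ax":0,"ay":0,"az":0,"grip":-0.06},{"dx":0,"dy":0.006,"dz":0.285,"ax":0,"ay":0,"az":0,"grip":-0.06}]' >/dev/null; python3 f.py && python3 -m jog '[{"dx":0,"dy":0.0,"dz":0,"ax":0,"ay":0,"az":0,"grip":-0.06},{"dx":0,"dy":0.01,"dz":0,"ax":0,"ay":0,"az":0,"grip":-0.06},{"dx":0,"dy":0.02,"dz":0,"ax":0,"ay":0,"az":0,"grip":-0.06},{"dx":0,"dy":0.02,"dz":0,"ax":0,"ay":0,"az":0,"grip":-0.06}]' >/dev/null; python3 f.py  && 
python3 -m jog '[{"dx":0,"dy":0.004,"dz":0,"ax":0,"ay":0,"az":0,"grip":-0.06},{"dx":0,"dy":0.004,"dz":0,"ax":0,"ay":0,"az":0,"grip":-0.06}]' >/dev/null; python3 f.py && 
python3 -m jog '[{"dx":0,"dy":0.004,"dz":0,"ax":0,"ay":0,"az":0,"grip":-0.06},{"dx":0,"dy":0.004,"dz":0,"ax":0,"ay":0,"az":0,"grip":-0.06}]' >/dev/null; python3 f.py && 
python3 -m jog '[{"dx":0,"dy":0.004,"dz":0,"ax":0,"ay":0,"az":0,"grip":-0.06},{"dx":0,"dy":0.004,"dz":0,"ax":0,"ay":0,"az":0,"grip":-0.06}]' >/dev/null; python3 f.py && 
python3 -m jog '[{"dx":0,"dy":0.004,"dz":0,"ax":0,"ay":0,"az":0,"grip":-0.06},{"dx":0,"dy":0.004,"dz":0,"ax":0,"ay":0,"az":0,"grip":-0.06}]' >/dev/null; python3 f.py && 
python3 -m jog '[{"dx":0,"dy":0.004,"dz":0,"ax":0,"ay":0,"az":0,"grip":-0.06},{"dx":0,"dy":0.004,"dz":0,"ax":0,"ay":0,"az":0,"grip":-0.06}]' >/dev/null; python3 f.py && 
python3 -m jog '[{"dx":0,"dy":0.004,"dz":0,"ax":0,"ay":0,"az":0,"grip":-0.06},{"dx":0,"dy":0.004,"dz":0,"ax":0,"ay":0,"az":0,"grip":-0.06}]' >/dev/null; python3 f.py && 
python3 -m jog '[{"dx":0,"dy":0.004,"dz":0,"ax":0,"ay":0,"az":0,"grip":-0.06},{"dx":0,"dy":0.004,"dz":0,"ax":0,"ay":0,"az":0,"grip":-0.06}]' >/dev/null; python3 f.py
```

```text
t 7.40 n -0.6 row -0.5 z -1.2  posN 547.79 posD 28.75 z 0.1284 w 0.0401
t 7.73 n -0.6 row 0.2 z 0.3  posN 557.92 posD 30.36 z 0.1339 w 0.0400
t 7.90 n -0.0 row 0.5 z -0.1  posN 557.88 posD 30.41 z 0.1333 w 0.0402
t 8.07 n -0.4 row -0.5 z -0.7  posN 558.40 posD 30.38 z 0.1328 w 0.0402
t 8.23 n -0.9 row -0.2 z 0.2  posN 559.36 posD 30.36 z 0.1326 w 0.0401
t 8.40 n -0.1 row 0.1 z 0.1  posN 560.18 posD 30.37 z 0.1325 w 0.0405
t 8.57 n -1.3 row -0.8 z 0.5  posN 561.18 posD 30.35 z 0.1325 w 0.0402
t 8.73 n -1.6 row 0.0 z 2.5  posN 561.72 posD 30.31 z 0.1325 w 0.0404
t 8.90 n -4.9 row -0.9 z 3.5  posN 561.96 posD 30.26 z 0.1325 w 0.0404
```

```bash

python3 -m jog '[{"dx":0,"dy":-0.02,"dz":0,"ax":0,"ay":0,"az":0,"grip":-0.06},{"dx":0,"dy":-0.04,"dz":0,"ax":0,"ay":0,"az":0,"grip":-0.06},{"dx":0,"dy":-0.056,"dz":0,"ax":0,"ay":0,"az":0,"grip":-0.06},{"dx":0,"dy":-0.066,"dz":0,"ax":0,"ay":0,"az":0,"grip":-0.06},{"dx":0,"dy":-0.066,"dz":0,"ax":0,"ay":0,"az":0,"grip":-0.06}]' >/dev/null; python3 f.py && 
python3 -m jog '[{"dx":0,"dy":-0.004,"dz":0,"ax":0,"ay":0,"az":0,"grip":-0.06},{"dx":0,"dy":-0.004,"dz":0,"ax":0,"ay":0,"az":0,"grip":-0.06}]' >/dev/null; python3 f.py && 
python3 -m jog '[{"dx":0,"dy":-0.004,"dz":0,"ax":0,"ay":0,"az":0,"grip":-0.06},{"dx":0,"dy":-0.004,"dz":0,"ax":0,"ay":0,"az":0,"grip":-0.06}]' >/dev/null; python3 f.py && 
python3 -m jog '[{"dx":0,"dy":-0.004,"dz":0,"ax":0,"ay":0,"az":0,"grip":-0.06},{"dx":0,"dy":-0.004,"dz":0,"ax":0,"ay":0,"az":0,"grip":-0.06}]' >/dev/null; python3 f.py && 
python3 -m jog '[{"dx":0,"dy":-0.004,"dz":0,"ax":0,"ay":0,"az":0,"grip":-0.06},{"dx":0,"dy":-0.004,"dz":0,"ax":0,"ay":0,"az":0,"grip":-0.06}]' >/dev/null; python3 f.py && 
python3 -m jog '[{"dx":0,"dy":-0.004,"dz":0,"ax":0,"ay":0,"az":0,"grip":-0.06},{"dx":0,"dy":-0.004,"dz":0,"ax":0,"ay":0,"az":0,"grip":-0.06}]' >/dev/null; python3 f.py && 
python3 -m jog '[{"dx":0,"dy":-0.004,"dz":0,"ax":0,"ay":0,"az":0,"grip":-0.06},{"dx":0,"dy":-0.004,"dz":0,"ax":0,"ay":0,"az":0,"grip":-0.06}]' >/dev/null; python3 f.py && 
python3 -m jog '[{"dx":0,"dy":-0.004,"dz":0,"ax":0,"ay":0,"az":0,"grip":-0.06},{"dx":0,"dy":-0.004,"dz":0,"ax":0,"ay":0,"az":0,"grip":-0.06}]' >/dev/null; python3 f.py
```

```text
t 9.32 n -0.7 row 0.3 z -0.0  posN 546.37 posD 30.31 z 0.1326 w 0.0401
t 9.48 n -0.1 row -0.8 z -0.8  posN 545.93 posD 30.39 z 0.1326 w 0.0399
t 9.65 n -0.7 row -0.2 z 0.0  posN 544.89 posD 30.37 z 0.1326 w 0.0401
t 9.82 n 0.6 row -0.1 z 0.1  posN 544.00 posD 30.38 z 0.1327 w 0.0402
t 9.98 n 0.1 row -0.1 z 0.4  posN 542.83 posD 30.36 z 0.1327 w 0.0399
t 10.15 n 0.7 row -0.2 z 0.8  posN 541.86 posD 30.38 z 0.1327 w 0.0401
t 10.32 n 0.6 row 0.4 z 1.5  posN 540.84 posD 30.37 z 0.1327 w 0.0402
t 10.48 n 2.5 row 1.1 z -0.1  posN 540.33 posD 30.41 z 0.1328 w 0.0401
```

Knife 2 has the same range as knife 1, so both are sound. On to knife 3.

```bash

python3 -m jog '[{"dx":0,"dy":0.02,"dz":0,"ax":0,"ay":0,"az":0,"grip":-0.06},{"dx":0,"dy":0.044,"dz":0,"ax":0,"ay":0,"az":0,"grip":-0.06},{"dx":0,"dy":0.044,"dz":-0.1,"ax":0,"ay":0,"az":0,"grip":-0.06},{"dx":0,"dy":0.044,"dz":-0.2,"ax":0,"ay":0,"az":0,"grip":-0.06},{"dx":0,"dy":0.044,"dz":-0.285,"ax":0,"ay":0,"az":0,"grip":-0.06}]' >/dev/null; python3 f.py 
python3 -m jog '[{"dx":0,"dy":0,"dz":0,"ax":0,"ay":0,"az":0,"grip":-0.06},{"dx":-0.1,"dy":0,"dz":0,"ax":0,"ay":0,"az":0,"grip":-0.06},{"dx":-0.2,"dy":0,"dz":0,"ax":0,"ay":0,"az":0,"grip":-0.06},{"dx":-0.2,"dy":0,"dz":0,"ax":0,"ay":0,"az":0,"grip":-0.06},{"dx":-0.2,"dy":0,"dz":0,"ax":0,"ay":0,"az":0,"grip":-0.06}]' >/dev/null; python3 f.py &&
python3 -m jog '[{"dx":0,"dy":0,"dz":0.05,"ax":0,"ay":0,"az":0,"grip":-0.06},{"dx":0,"dy":0,"dz":0.13,"ax":0,"ay":0,"az":0,"grip":-0.06},{"dx":0,"dy":0,"dz":0.21,"ax":0,"ay":0,"az":0,"grip":-0.06},{"dx":0,"dy":0,"dz":0.285,"ax":0,"ay":0,"az":0,"grip":-0.06},{"dx":0,"dy":0,"dz":0.285,"ax":0,"ay":0,"az":0,"grip":-0.06}]' >/dev/null; python3 f.py && 
python3 -m jog '[{"dx":0,"dy":0.0,"dz":0,"ax":0,"ay":0,"az":0,"grip":-0.06},{"dx":0,"dy":0.01,"dz":0,"ax":0,"ay":0,"az":0,"grip":-0.06},{"dx":0,"dy":0.024,"dz":0,"ax":0,"ay":0,"az":0,"grip":-0.06},{"dx":0,"dy":0.024,"dz":0,"ax":0,"ay":0,"az":0,"grip":-0.06}]' >/dev/null; python3 f.py
```

```text
t 10.90 n 0.2 row -0.7 z -0.4  posN 550.81 posD 30.32 z 0.2044 w 0.0401
t 11.32 n -0.1 row -0.7 z 0.8  posN 550.49 posD 81.01 z 0.2029 w 0.0403
t 11.73 n -1.0 row 0.0 z -0.6  posN 547.60 posD 78.48 z 0.1284 w 0.0401
t 12.07 n -0.6 row -0.8 z 1.6  posN 558.65 posD 80.50 z 0.1339 w 0.0401
```

```bash

python3 -m jog '[{"dx":0,"dy":0.004,"dz":0,"ax":0,"ay":0,"az":0,"grip":-0.06},{"dx":0,"dy":0.004,"dz":0,"ax":0,"ay":0,"az":0,"grip":-0.06}]' >/dev/null; python3 f.py && 
python3 -m jog '[{"dx":0,"dy":0.004,"dz":0,"ax":0,"ay":0,"az":0,"grip":-0.06},{"dx":0,"dy":0.004,"dz":0,"ax":0,"ay":0,"az":0,"grip":-0.06}]' >/dev/null; python3 f.py && 
python3 -m jog '[{"dx":0,"dy":0.004,"dz":0,"ax":0,"ay":0,"az":0,"grip":-0.06},{"dx":0,"dy":0.004,"dz":0,"ax":0,"ay":0,"az":0,"grip":-0.06}]' >/dev/null; python3 f.py && 
python3 -m jog '[{"dx":0,"dy":0.004,"dz":0,"ax":0,"ay":0,"az":0,"grip":-0.06},{"dx":0,"dy":0.004,"dz":0,"ax":0,"ay":0,"az":0,"grip":-0.06}]' >/dev/null; python3 f.py && 
python3 -m jog '[{"dx":0,"dy":0.004,"dz":0,"ax":0,"ay":0,"az":0,"grip":-0.06},{"dx":0,"dy":0.004,"dz":0,"ax":0,"ay":0,"az":0,"grip":-0.06}]' >/dev/null; python3 f.py && 
python3 -m jog '[{"dx":0,"dy":0.004,"dz":0,"ax":0,"ay":0,"az":0,"grip":-0.06},{"dx":0,"dy":0.004,"dz":0,"ax":0,"ay":0,"az":0,"grip":-0.06}]' >/dev/null; python3 f.py && 
python3 -m jog '[{"dx":0,"dy":0.004,"dz":0,"ax":0,"ay":0,"az":0,"grip":-0.06},{"dx":0,"dy":0.004,"dz":0,"ax":0,"ay":0,"az":0,"grip":-0.06}]' >/dev/null; python3 f.py
```

```text
t 12.23 n 0.2 row 0.1 z 0.7  posN 558.36 posD 80.42 z 0.1332 w 0.0397
t 12.40 n -0.4 row -0.4 z 0.6  posN 558.95 posD 80.40 z 0.1328 w 0.0403
t 12.57 n -0.1 row -0.7 z 0.1  posN 559.92 posD 80.39 z 0.1326 w 0.0403
t 12.73 n 0.1 row 0.7 z -0.4  posN 560.92 posD 80.37 z 0.1325 w 0.0401
t 12.90 n 0.0 row 0.1 z 0.6  posN 561.92 posD 80.36 z 0.1325 w 0.0401
t 13.07 n -0.5 row 0.3 z 1.2  posN 562.93 posD 80.35 z 0.1325 w 0.0402
t 13.23 n 0.3 row -0.4 z -0.0  posN 563.87 posD 80.35 z 0.1325 w 0.0405
```

Already past 562 and still free. I'll keep going to the stop.

```bash

python3 -m jog '[{"dx":0,"dy":0.004,"dz":0,"ax":0,"ay":0,"az":0,"grip":-0.06},{"dx":0,"dy":0.004,"dz":0,"ax":0,"ay":0,"az":0,"grip":-0.06}]' >/dev/null; python3 f.py && 
python3 -m jog '[{"dx":0,"dy":0.004,"dz":0,"ax":0,"ay":0,"az":0,"grip":-0.06},{"dx":0,"dy":0.004,"dz":0,"ax":0,"ay":0,"az":0,"grip":-0.06}]' >/dev/null; python3 f.py && 
python3 -m jog '[{"dx":0,"dy":0.004,"dz":0,"ax":0,"ay":0,"az":0,"grip":-0.06},{"dx":0,"dy":0.004,"dz":0,"ax":0,"ay":0,"az":0,"grip":-0.06}]' >/dev/null; python3 f.py && 
python3 -m jog '[{"dx":0,"dy":0.004,"dz":0,"ax":0,"ay":0,"az":0,"grip":-0.06},{"dx":0,"dy":0.004,"dz":0,"ax":0,"ay":0,"az":0,"grip":-0.06}]' >/dev/null; python3 f.py && 
python3 -m jog '[{"dx":0,"dy":0.004,"dz":0,"ax":0,"ay":0,"az":0,"grip":-0.06},{"dx":0,"dy":0.004,"dz":0,"ax":0,"ay":0,"az":0,"grip":-0.06}]' >/dev/null; python3 f.py && 
python3 -m jog '[{"dx":0,"dy":0.004,"dz":0,"ax":0,"ay":0,"az":0,"grip":-0.06},{"dx":0,"dy":0.004,"dz":0,"ax":0,"ay":0,"az":0,"grip":-0.06}]' >/dev/null; python3 f.py
```

```text
t 13.40 n -0.6 row 0.1 z 1.0  posN 564.88 posD 80.34 z 0.1326 w 0.0398
t 13.57 n -3.4 row -0.3 z 3.0  posN 565.18 posD 80.28 z 0.1325 w 0.0400
t 13.57 n -3.4 row -0.3 z 3.0  posN 565.18 posD 80.28 z 0.1325 w 0.0400
t 13.57 n -3.4 row -0.3 z 3.0  posN 565.18 posD 80.28 z 0.1325 w 0.0400
t 13.57 n -3.4 row -0.3 z 3.0  posN 565.18 posD 80.28 z 0.1325 w 0.0400
t 13.57 n -3.4 row -0.3 z 3.0  posN 565.18 posD 80.28 z 0.1325 w 0.0400
```

```bash

python3 -m jog '[{"dx":0,"dy":-0.03,"dz":0,"ax":0,"ay":0,"az":0,"grip":-0.06},{"dx":0,"dy":-0.06,"dz":0,"ax":0,"ay":0,"az":0,"grip":-0.06},{"dx":0,"dy":-0.08,"dz":0,"ax":0,"ay":0,"az":0,"grip":-0.06},{"dx":0,"dy":-0.088,"dz":0,"ax":0,"ay":0,"az":0,"grip":-0.06},{"dx":0,"dy":-0.088,"dz":0,"ax":0,"ay":0,"az":0,"grip":-0.06}]' >/dev/null; python3 f.py && 
python3 -m jog '[{"dx":0,"dy":-0.004,"dz":0,"ax":0,"ay":0,"az":0,"grip":-0.06},{"dx":0,"dy":-0.004,"dz":0,"ax":0,"ay":0,"az":0,"grip":-0.06}]' >/dev/null; python3 f.py && 
python3 -m jog '[{"dx":0,"dy":-0.004,"dz":0,"ax":0,"ay":0,"az":0,"grip":-0.06},{"dx":0,"dy":-0.004,"dz":0,"ax":0,"ay":0,"az":0,"grip":-0.06}]' >/dev/null; python3 f.py && 
python3 -m jog '[{"dx":0,"dy":-0.004,"dz":0,"ax":0,"ay":0,"az":0,"grip":-0.06},{"dx":0,"dy":-0.004,"dz":0,"ax":0,"ay":0,"az":0,"grip":-0.06}]' >/dev/null; python3 f.py && 
python3 -m jog '[{"dx":0,"dy":-0.004,"dz":0,"ax":0,"ay":0,"az":0,"grip":-0.06},{"dx":0,"dy":-0.004,"dz":0,"ax":0,"ay":0,"az":0,"grip":-0.06}]' >/dev/null; python3 f.py && 
python3 -m jog '[{"dx":0,"dy":-0.004,"dz":0,"ax":0,"ay":0,"az":0,"grip":-0.06},{"dx":0,"dy":-0.004,"dz":0,"ax":0,"ay":0,"az":0,"grip":-0.06}]' >/dev/null; python3 f.py && 
python3 -m jog '[{"dx":0,"dy":-0.004,"dz":0,"ax":0,"ay":0,"az":0,"grip":-0.06},{"dx":0,"dy":-0.004,"dz":0,"ax":0,"ay":0,"az":0,"grip":-0.06}]' >/dev/null; python3 f.py && 
python3 -m jog '[{"dx":0,"dy":-0.004,"dz":0,"ax":0,"ay":0,"az":0,"grip":-0.06},{"dx":0,"dy":-0.004,"dz":0,"ax":0,"ay":0,"az":0,"grip":-0.06}]' >/dev/null; python3 f.py && 
python3 -m jog '[{"dx":0,"dy":-0.004,"dz":0,"ax":0,"ay":0,"az":0,"grip":-0.06},{"dx":0,"dy":-0.004,"dz":0,"ax":0,"ay":0,"az":0,"grip":-0.06}]' >/dev/null; python3 f.py
```

```text
t 13.98 n -0.7 row 0.8 z 0.9  posN 543.25 posD 80.32 z 0.1327 w 0.0402
t 14.15 n 0.3 row 0.6 z 0.1  posN 543.01 posD 80.42 z 0.1327 w 0.0401
t 14.32 n -0.6 row -0.2 z 0.4  posN 542.02 posD 80.40 z 0.1326 w 0.0403
t 14.48 n 0.2 row -0.3 z 1.3  posN 540.92 posD 80.37 z 0.1326 w 0.0402
t 14.65 n 1.3 row -0.0 z 0.8  posN 539.77 posD 80.35 z 0.1326 w 0.0402
t 14.82 n 0.7 row 0.3 z 0.2  posN 538.70 posD 80.39 z 0.1326 w 0.0401
t 14.98 n 0.1 row -0.3 z 0.1  posN 537.87 posD 80.39 z 0.1326 w 0.0406
t 15.15 n 1.0 row 0.0 z 0.9  posN 537.03 posD 80.39 z 0.1327 w 0.0402
t 15.32 n 2.2 row -0.1 z 0.6  posN 536.66 posD 80.45 z 0.1328 w 0.0400
```

Knife 3 travels 28.7 mm, against 21.5 for the sound ones, so it is the loose knife. I'll centre on it and close softly.

```bash

python3 -m jog '[{"dx":0,"dy":0.02,"dz":0,"ax":0,"ay":0,"az":0,"grip":-0.06},{"dx":0,"dy":0.04,"dz":0,"ax":0,"ay":0,"az":0,"grip":-0.06},{"dx":0,"dy":0.057,"dz":0,"ax":0,"ay":0,"az":0,"grip":-0.06},{"dx":0,"dy":0.057,"dz":0,"ax":0,"ay":0,"az":0,"grip":-0.06},{"dx":0,"dy":0.057,"dz":0,"ax":0,"ay":0,"az":0,"grip":-0.06}]' >/dev/null; python3 f.py && 
python3 -m jog '[{"dx":0,"dy":0,"dz":0,"ax":0,"ay":0,"az":0,"grip":-0.2},{"dx":0,"dy":0,"dz":0,"ax":0,"ay":0,"az":0,"grip":-0.25},{"dx":0,"dy":0,"dz":0,"ax":0,"ay":0,"az":0,"grip":-0.3},{"dx":0,"dy":0,"dz":0,"ax":0,"ay":0,"az":0,"grip":-0.3}]' 20 >/dev/null; python3 f.py && 
python3 -m jog '[{"dx":0,"dy":0,"dz":0,"ax":0,"ay":0,"az":0,"grip":-0.33},{"dx":0,"dy":0,"dz":0,"ax":0,"ay":0,"az":0,"grip":-0.36},{"dx":0,"dy":0,"dz":0,"ax":0,"ay":0,"az":0,"grip":-0.38},{"dx":0,"dy":0,"dz":0,"ax":0,"ay":0,"az":0,"grip":-0.38}]' >/dev/null; python3 f.py
```

```text
t 15.73 n -0.4 row -0.4 z 0.4  posN 549.96 posD 80.27 z 0.1322 w 0.0405
t 16.07 n 1.0 row -0.8 z -0.3  posN 549.87 posD 80.32 z 0.1326 w 0.0299
t 16.40 n -0.5 row -0.1 z 1.0  posN 550.00 posD 80.34 z 0.1326 w 0.0264
```

```bash

python3 -m jog '[{"dx":0,"dy":0.0035,"dz":0,"ax":0,"ay":0,"az":0,"grip":-0.38},{"dx":0,"dy":0.0035,"dz":0,"ax":0,"ay":0,"az":0,"grip":-0.4},{"dx":0,"dy":0.0035,"dz":0,"ax":0,"ay":0,"az":0,"grip":-0.42},{"dx":0,"dy":0.0035,"dz":0,"ax":0,"ay":0,"az":0,"grip":-0.44}]' >/dev/null; python3 f.py && 
python3 -m jog '[{"dx":0,"dy":0,"dz":0,"ax":0,"ay":0,"az":0,"grip":-0.46},{"dx":0,"dy":0,"dz":0,"ax":0,"ay":0,"az":0,"grip":-0.48},{"dx":0,"dy":0,"dz":0,"ax":0,"ay":0,"az":0,"grip":-0.5},{"dx":0,"dy":0,"dz":0,"ax":0,"ay":0,"az":0,"grip":-0.52}]'; python3 f.py
```

```text
t 16.73 n -0.1 row -0.5 z -0.5  posN 550.90 posD 80.36 z 0.1325 w 0.0238
clock: 17.07
position: [0.5508, 0.0811, 0.1326]
ee_rot: [-0.0, 0.597, 0.803, 0.0]
contact_force: [0.7, -1.1, 2.2]
width: 0.0236
gripper_force: 19.9
t 17.07 n 0.3 row 1.3 z 2.2  posN 550.93 posD 80.34 z 0.1326 w 0.0236
```

```bash

python3 -m jog '[{"dx":0,"dy":0,"dz":0,"ax":0,"ay":0,"az":0,"grip":-0.7},{"dx":0,"dy":0,"dz":-0.04,"ax":0,"ay":0,"az":0,"grip":-0.7},{"dx":0,"dy":0,"dz":-0.1,"ax":0,"ay":0,"az":0,"grip":-0.7},{"dx":0,"dy":0,"dz":-0.17,"ax":0,"ay":0,"az":0,"grip":-0.7},{"dx":0,"dy":0,"dz":-0.24,"ax":0,"ay":0,"az":0,"grip":-0.7}]' 30 >/dev/null; python3 f.py && 
python3 -m jog '[{"dx":0,"dy":0,"dz":-0.09,"ax":0,"ay":0,"az":0,"grip":-0.7},{"dx":0,"dy":0,"dz":-0.2,"ax":0,"ay":0,"az":0,"grip":-0.7},{"dx":0,"dy":0,"dz":-0.32,"ax":0,"ay":0,"az":0,"grip":-0.7},{"dx":0,"dy":0,"dz":-0.44,"ax":0,"ay":0,"az":0,"grip":-0.7},{"dx":0,"dy":0,"dz":-0.54,"ax":0,"ay":0,"az":0,"grip":-0.7}]'; python3 f.py;python3 -m jog '[{"dx":0,"dy":0,"dz":0,"ax":0,"ay":0,"az":0,"grip":-0.7},{"dx":0,"dy":0,"dz":0,"ax":0,"ay":0,"az":0,"grip":-0.7},{"dx":0,"dy":0,"dz":0,"ax":0,"ay":0,"az":0,"grip":-0.7}]'; python3 -c "
from h import *
to([.4947,-.297,.325]);d=shot('side','side1');a=shot('scene','scene1')
f=lambda i,x,y,w,h,s:cv2.resize(i[y:y+h,x:x+w,::-1],None,fx=s,fy=s)
cv2.imwrite('pics/c1.png',np.hstack([f(d['img'],170,80,200,200,2),f(a['img'],170,60,200,200,2)]))"
```

```text
t 17.48 n 0.3 row -0.1 z -1.2  posN 550.69 posD 80.27 z 0.1934 w 0.0237
clock: 17.9
position: [0.5508, 0.0811, 0.3304]
ee_rot: [0.001, 0.597, 0.803, 0.001]
contact_force: [1.3, 0.8, -1.1]
width: 0.0234
gripper_force: 31.6
t 17.90 n 1.5 row -0.4 z -1.1  posN 550.98 posD 80.35 z 0.3304 w 0.0234
clock: 18.15
position: [0.5501, 0.0811, 0.3269]
ee_rot: [-0.001, 0.597, 0.802, -0.0]
contact_force: [-0.4, 0.7, -2.0]
width: 0.0232
gripper_force: 31.7
shift [-1.3845 -0.6479  0.0078] turn [-0.0008 -0.0003  0.0004] pos [0.5501 0.0811 0.3269] t 18.15
```

View pics/c1.png

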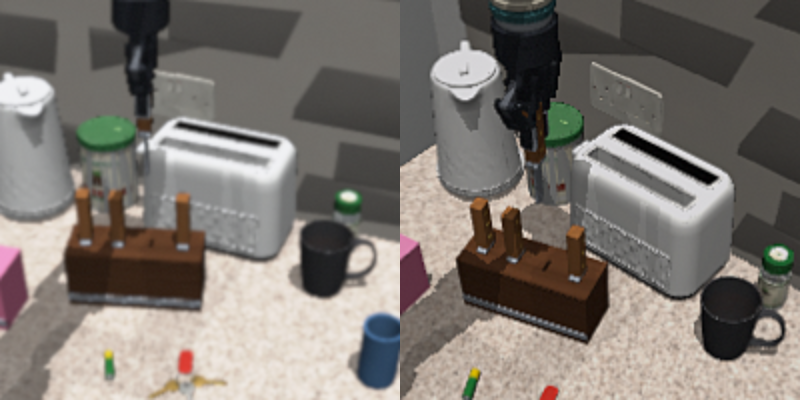

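The picture shows three knives home, slot 3 empty, and the knife hanging upright in the gripper. Next I carry it to the pot.

```bash

python3 -m jog '[{"dx":-0.08,"dy":-0.037,"dz":0,"ax":0,"ay":0,"az":0,"grip":-0.7},{"dx":-0.22,"dy":-0.103,"dz":0,"ax":0,"ay":0,"az":0,"grip":-0.7},{"dx":-0.36,"dy":-0.169,"dz":0,"ax":0,"ay":0,"az":0,"grip":-0.7},{"dx":-0.5,"dy":-0.234,"dz":0,"ax":0,"ay":0,"az":0,"grip":-0.7},{"dx":-0.64,"dy":-0.3,"dz":0,"ax":0,"ay":0,"az":0,"grip":-0.7}]' >/dev/null; python3 f.py && 
python3 -m jog '[{"dx":-0.14,"dy":-0.066,"dz":0,"ax":0,"ay":0,"az":0,"grip":-0.7},{"dx":-0.28,"dy":-0.131,"dz":0,"ax":0,"ay":0,"az":0,"grip":-0.7},{"dx":-0.42,"dy":-0.197,"dz":0,"ax":0,"ay":0,"az":0,"grip":-0.7},{"dx":-0.56,"dy":-0.262,"dz":0,"ax":0,"ay":0,"az":0,"grip":-0.7},{"dx":-0.68,"dy":-0.318,"dz":0,"ax":0,"ay":0,"az":0,"grip":-0.7}]'>/dev/null; python3 f.py;python3 -m jog '[{"dx":0,"dy":0,"dz":0,"ax":0,"ay":0,"az":0,"grip":-0.7},{"dx":0,"dy":0,"dz":0,"ax":0,"ay":0,"az":0,"grip":-0.7},{"dx":0,"dy":0,"dz":0,"ax":0,"ay":0,"az":0,"grip":-0.7}]'; python3 -c "
from h import *
to([.4947,-.297,.325]);
s=manip.get_state();d=shot('wrist','w1')
T=np.eye(4);T[:3,:3]=Rt(s).as_matrix();T[:3,3]=s['position'];d['world_to_cam']=np.linalg.inv(T@np.array(d['T_tool_cam']));np.save('pics/w1.npy',d,allow_pickle=True)
print(proj(d,np.array([.4947,-.297,.098])))
cv2.imwrite('pics/w1.png',cv2.resize(d['img'][:,:,::-1],(800,600)))"
```

```text
t 18.67 n 0.4 row 0.2 z -1.7  posN 474.71 posD 241.27 z 0.3260 w 0.0240
t 19.08 n 0.9 row 0.7 z -0.7  posN 394.90 posD 412.30 z 0.3258 w 0.0236
clock: 19.33
position: [0.4975, -0.2788, 0.3262]
ee_rot: [-0.002, 0.597, 0.802, 0.0]
contact_force: [0.1, 0.3, -1.2]
width: 0.0241
gripper_force: 31.5
shift [-0.0667 -0.0315  0.0046] turn [-0.0007 -0.002   0.0001] pos [ 0.4975 -0.2788  0.3262] t 19.33
[268.92460267 189.50712701]
```

View pics/w1.png

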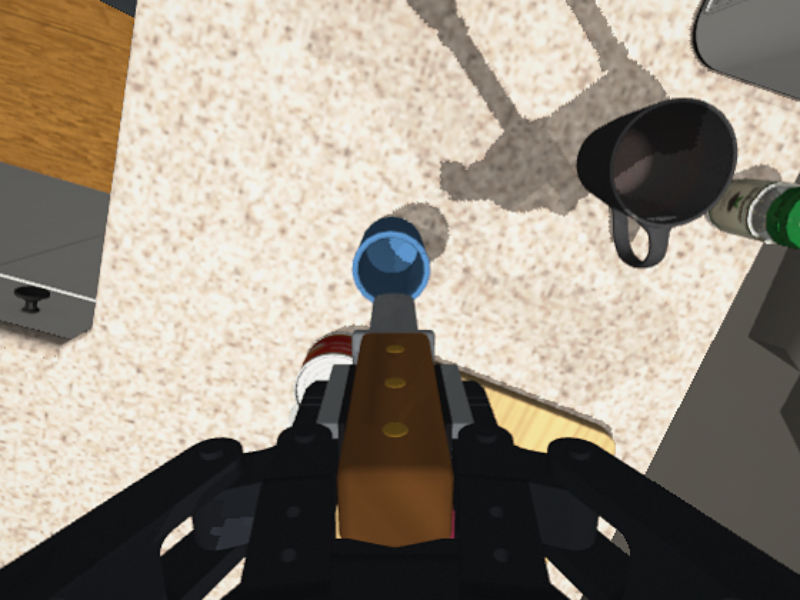

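The wrist view shows the pot rim spanning x 353–430 with its top at y 231, so its centre is at about (391.5,268.5). The blade tip is just below it.

```bash
python3 -c "
from h import *
d=load('w1');print(atz(d,np.array([391.5,268.5])*.7,.098),atz(d,np.array([353,268])*.7,.098),atz(d,np.array([430,268])*.7,.098),atz(d,np.array([391.5,231])*.7,.098))
to([.4975,-.2955,.325]); print(manip.get_state()['clock'])"
```

```text
[ 0.49948043 -0.29376732  0.098     ] [ 0.47168942 -0.30174418  0.098     ] [ 0.52704693 -0.28505537  0.098     ] [ 0.49137171 -0.26668494  0.098     ]
shift [-0.0659 -0.0206  0.0064] turn [-0.0004 -0.0015  0.0008] pos [ 0.4977 -0.2782  0.3266] t 19.38
19.3833
```

```bash

python3 -m jog '[{"dx":-0.063,"dy":-0.0156,"dz":0.05,"ax":0,"ay":0,"az":0,"grip":-0.7},{"dx":-0.063,"dy":-0.0156,"dz":0.15,"ax":0,"ay":0,"az":0,"grip":-0.7},{"dx":-0.063,"dy":-0.0156,"dz":0.25,"ax":0,"ay":0,"az":0,"grip":-0.7},{"dx":-0.063,"dy":-0.0156,"dz":0.34,"ax":0,"ay":0,"az":0,"grip":-0.7},{"dx":-0.063,"dy":-0.0156,"dz":0.4,"ax":0,"ay":0,"az":0,"grip":-0.7}]' >/dev/null; python3 f.py;python3 -m jog '[{"dx":0,"dy":0,"dz":0,"ax":0,"ay":0,"az":0,"grip":-0.7},{"dx":0,"dy":0,"dz":0,"ax":0,"ay":0,"az":0,"grip":-0.7},{"dx":0,"dy":0,"dz":0,"ax":0,"ay":0,"az":0,"grip":-0.7}]'>/dev/null; python3 -c "
from h import *
to([.4985,-.2945,.115]);d=shot('side','side2');a=shot('scene','scene2')
f=lambda i,x,y,w,h,s:cv2.resize(i[y:y+h,x:x+w,::-1],None,fx=s,fy=s,interpolation=2)
cv2.imwrite('pics/c2.png',np.hstack([f(d['img'],310,170,100,120,4),f(a['img'],290,200,100,120,4)]))"
```

```text
t 19.80 n -0.7 row -0.7 z -0.5  posN 392.56 posD 424.51 z 0.2244 w 0.0237
shift [ 0.006  -0.0029  0.4539] turn [0.0007 0.001  0.0011] pos [ 0.4995 -0.2956  0.2285] t 20.05
```

View pics/c2.png

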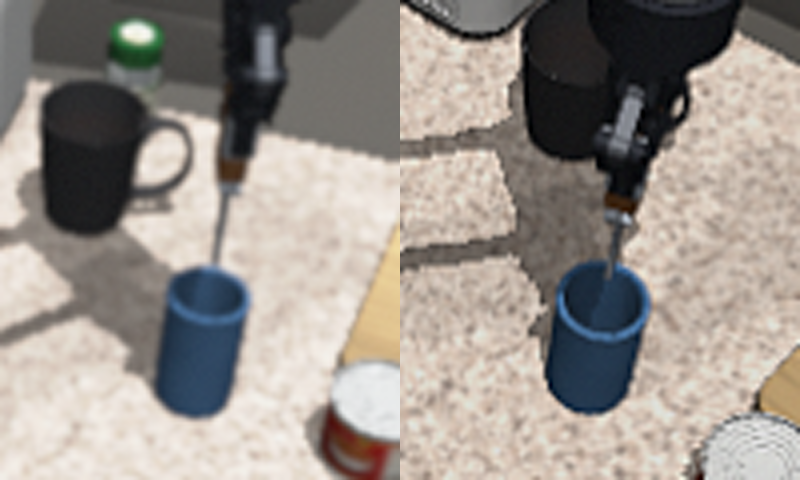

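```bash
python3 -c "
from h import *
for n,t,m in(('side2',(363.25,237),(361.75,244.25)),('scene2',(342.5,269.25),(340.5,276.25))):
    d=load(n); A=atz(d,t,.1258)[:2];B=atz(d,m,.098)[:2];print(A,B,A-B,proj(d,np.array([.4995,-.2956,.1258])))"
```

```text
[ 0.49095413 -0.29685248] [ 0.4919855  -0.29603898] [-0.00103137 -0.0008135 ] [363.4861829  234.93008991]
[ 0.49628986 -0.29962558] [ 0.49325947 -0.29947983] [ 0.00303039 -0.00014575] [341.86182659 267.50021215]
```

The tip is centred over the mouth to within about 2 mm, so I'm lowering it.

```bash

python3 -m jog '[{"dx":0,"dy":-0.003,"dz":0.04,"ax":0,"ay":0,"az":0,"grip":-0.7},{"dx":0,"dy":-0.003,"dz":0.1,"ax":0,"ay":0,"az":0,"grip":-0.7},{"dx":0,"dy":-0.003,"dz":0.16,"ax":0,"ay":0,"az":0,"grip":-0.7},{"dx":0,"dy":-0.003,"dz":0.22,"ax":0,"ay":0,"az":0,"grip":-0.7},{"dx":0,"dy":-0.003,"dz":0.28,"ax":0,"ay":0,"az":0,"grip":-0.7}]' >/dev/null; python3 f.py && python3 -m jog '[{"dx":0,"dy":0,"dz":0.04,"ax":0,"ay":0,"az":0,"grip":-0.7},{"dx":0,"dy":0,"dz":0.08,"ax":0,"ay":0,"az":0,"grip":-0.7},{"dx":0,"dy":0,"dz":0.12,"ax":0,"ay":0,"az":0,"grip":-0.7},{"dx":0,"dy":0,"dz":0.14,"ax":0,"ay":0,"az":0,"grip":-0.7},{"dx":0,"dy":0,"dz":0.14,"ax":0,"ay":0,"az":0,"grip":-0.7}]'>/dev/null; python3 f.py && python3 -m jog '[{"dx":0,"dy":0,"dz":0,"ax":0,"ay":0,"az":0,"grip":-0.7},{"dx":0,"dy":0,"dz":0,"ax":0,"ay":0,"az":0,"grip":-0.7},{"dx":0,"dy":0,"dz":0,"ax":0,"ay":0,"az":0,"grip":-0.7}]'>/dev/null; python3 f.py; python3 -c "
from h import *
to([.4987,-.2953,.1107])"
```

```text
t 20.57 n 0.4 row -0.4 z -1.1  posN 392.15 posD 426.45 z 0.1570 w 0.0238
t 20.98 n 0.4 row -0.4 z -0.9  posN 391.71 posD 425.75 z 0.1213 w 0.0238
t 21.23 n 0.1 row 0.4 z -1.1  posN 392.50 posD 426.78 z 0.1233 w 0.0236
shift [0.0031 0.002  0.0504] turn [0.0006 0.0008 0.0004] pos [ 0.4984 -0.2962  0.1233] t 21.23
```

```bash
cat > g.py <<'E'
import sys
from h import *
s=manip.get_state();z=s['contact_force'][2];print(s['clock'],s['contact_force'].round(1),s['position'].round(4));sys.exit(int(z>2.5))
E
python3 -m jog '[{"dx":0,"dy":0,"dz":0.012,"ax":0,"ay":0,"az":0,"grip":-0.7},{"dx":0,"dy":0,"dz":0.024,"ax":0,"ay":0,"az":0,"grip":-0.7},{"dx":0,"dy":0,"dz":0.034,"ax":0,"ay":0,"az":0,"grip":-0.7},{"dx":0,"dy":0,"dz":0.034,"ax":0,"ay":0,"az":0,"grip":-0.7}]' >/dev/null; python3 g.py && python3 -m jog '[{"dx":0,"dy":0,"dz":0.004,"ax":0,"ay":0,"az":0,"grip":-0.7},{"dx":0,"dy":0,"dz":0.004,"ax":0,"ay":0,"az":0,"grip":-0.7}]'>/dev/null && python3 g.py && python3 -m jog '[{"dx":0,"dy":0,"dz":0.004,"ax":0,"ay":0,"az":0,"grip":-0.7},{"dx":0,"dy":0,"dz":0.004,"ax":0,"ay":0,"az":0,"grip":-0.7}]'>/dev/null && python3 g.py && python3 -m jog '[{"dx":0,"dy":0,"dz":0.004,"ax":0,"ay":0,"az":0,"grip":-0.7},{"dx":0,"dy":0,"dz":0.004,"ax":0,"ay":0,"az":0,"grip":-0.7}]'>/dev/null && python3 g.py && python3 -m jog '[{"dx":0,"dy":0,"dz":0.004,"ax":0,"ay":0,"az":0,"grip":-0.7},{"dx":0,"dy":0,"dz":0.004,"ax":0,"ay":0,"az":0,"grip":-0.7}]'>/dev/null && python3 g.py && python3 -m jog '[{"dx":0,"dy":0,"dz":0.004,"ax":0,"ay":0,"az":0,"grip":-0.7},{"dx":0,"dy":0,"dz":0.004,"ax":0,"ay":0,"az":0,"grip":-0.7}]'>/dev/null && python3 g.py
```

```text
21.5667 [-0.5 -0.3 -1.3] [ 0.4975 -0.2955  0.1133]
21.7333 [-0.4  0.5 -0.3] [ 0.4979 -0.2958  0.1128]
21.9 [-0.6 -0.2 -0.9] [ 0.4979 -0.2958  0.1119]
22.0667 [ 0.1 -0.3 -1. ] [ 0.4979 -0.2958  0.1109]
22.2333 [-1.   0.5 -0.6] [ 0.4981 -0.2959  0.1103]
22.4 [0.7 1.4 4.1] [ 0.4984 -0.2959  0.11  ]
```

The tip met the pot floor at TCP z 0.110, as predicted. I'll release gently.

```bash

python3 -m jog '[{"dx":0,"dy":0,"dz":-0.002,"ax":0,"ay":0,"az":0,"grip":-0.42},{"dx":0,"dy":0,"dz":-0.002,"ax":0,"ay":0,"az":0,"grip":-0.38},{"dx":0,"dy":0,"dz":-0.002,"ax":0,"ay":0,"az":0,"grip":-0.32},{"dx":0,"dy":0,"dz":-0.002,"ax":0,"ay":0,"az":0,"grip":-0.26},{"dx":0,"dy":0,"dz":-0.002,"ax":0,"ay":0,"az":0,"grip":-0.2}]' 20 >/dev/null; python3 g.py
python3 -m jog '[{"dx":0,"dy":0,"dz":0,"ax":0,"ay":0,"az":0,"grip":-0.1},{"dx":0,"dy":0,"dz":0,"ax":0,"ay":0,"az":0,"grip":0.1},{"dx":0,"dy":0,"dz":0,"ax":0,"ay":0,"az":0,"grip":0.4},{"dx":0,"dy":0,"dz":0,"ax":0,"ay":0,"az":0,"grip":0.8},{"dx":0,"dy":0,"dz":0,"ax":0,"ay":0,"az":0,"grip":0.8}]' >/dev/null; python3 g.py; python3 -m jog '[{"dx":0,"dy":0,"dz":0,"ax":0,"ay":0,"az":0,"grip":0.8},{"dx":0,"dy":0,"dz":0,"ax":0,"ay":0,"az":0,"grip":0.8},{"dx":0,"dy":0,"dz":-0.02,"ax":0,"ay":0,"az":0,"grip":0.8},{"dx":0,"dy":0,"dz":-0.06,"ax":0,"ay":0,"az":0,"grip":0.8},{"dx":0,"dy":0,"dz":-0.1,"ax":0,"ay":0,"az":0,"grip":0.8}]' ; python3 g.py; python3 -c "
from h import *
d=shot('side','side3');a=shot('scene','scene3')
f=lambda i,x,y,w,h,s:cv2.resize(i[y:y+h,x:x+w,::-1],None,fx=s,fy=s,interpolation=2)
cv2.imwrite('pics/c3.png',np.hstack([f(d['img'],310,150,100,120,4),f(a['img'],290,180,100,120,4)]))"
```

```text
22.8167 [ 0.1 -0.1  0.3] [ 0.4979 -0.2957  0.1093]
23.2333 [-0.5  0.2 -0.1] [ 0.498  -0.2958  0.1095]
clock: 23.65
position: [0.4979, -0.2957, 0.1353]
ee_rot: [-0.0, 0.597, 0.802, 0.0]
contact_force: [0.3, 0.3, 0.3]
width: 0.0769
gripper_force: 0.0
23.65 [0.3 0.3 0.3] [ 0.4979 -0.2957  0.1353]
```

View pics/c3.png

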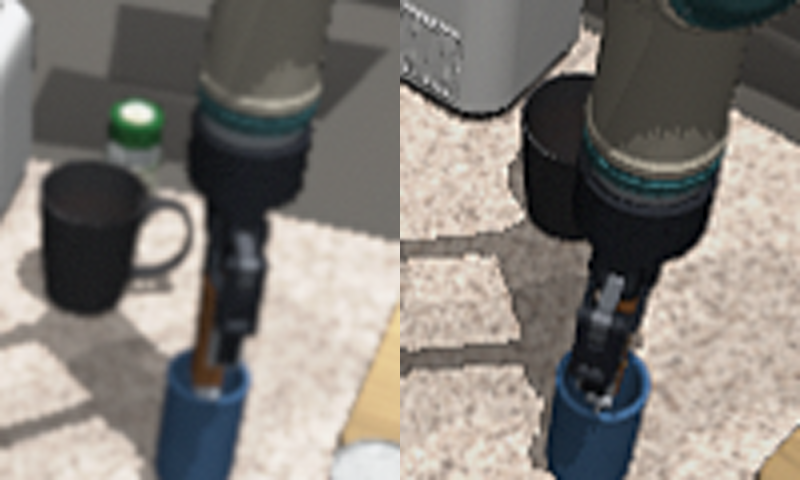

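The knife stands in the pot between the open fingers, with no force on the tool. I'm retreating straight up.

```bash

python3 -m jog '[{"dx":0,"dy":0,"dz":-0.06,"ax":0,"ay":0,"az":0,"grip":0.8},{"dx":0,"dy":0,"dz":-0.12,"ax":0,"ay":0,"az":0,"grip":0.8},{"dx":0,"dy":0,"dz":-0.2,"ax":0,"ay":0,"az":0,"grip":0.8},{"dx":0,"dy":0,"dz":-0.3,"ax":0,"ay":0,"az":0,"grip":0.8},{"dx":0,"dy":0,"dz":-0.4,"ax":0,"ay":0,"az":0,"grip":0.8}]' >/dev/null ; python3 g.py; python3 -m jog '[{"dx":0.1,"dy":-0.05,"dz":-0.1,"ax":0,"ay":0,"az":0,"grip":0.8},{"dx":0.2,"dy":-0.1,"dz":-0.2,"ax":0,"ay":0,"az":0,"grip":0.8},{"dx":0.3,"dy":-0.2,"dz":-0.2,"ax":0,"ay":0,"az":0,"grip":0.8},{"dx":0.3,"dy":-0.2,"dz":-0.2,"ax":0,"ay":0,"az":0,"grip":0.8},{"dx":0.3,"dy":-0.2,"dz":-0.2,"ax":0,"ay":0,"az":0,"grip":0.8}]' >/dev/null ; python3 g.py;  python3 -c "
from h import *
d=shot('side','side4');a=shot('scene','scene4')
f=lambda i,x,y,w,h,s:cv2.resize(i[y:y+h,x:x+w,::-1],None,fx=s,fy=s,interpolation=2)
cv2.imwrite('pics/c4.png',np.hstack([f(d['img'],190,130,260,200,1.5),f(a['img'],180,140,260,200,1.5)]))"
```

```text
24.1667 [ 0.1  0.1 -0.4] [ 0.4976 -0.2956  0.2355]
24.5833 [-0.7 -0.7  0.1] [ 0.4274 -0.2375  0.2857]
```

View pics/c4.png

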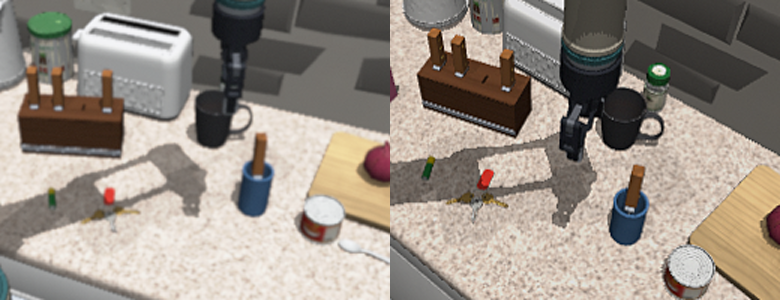

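The knife stands upright in the pot, the other three are home, and the mug and tin are undisturbed.

```bash
python3 -c "
from rig import manip
print(manip.sign_off())"
```

```text
the job is handed in; nothing more can be done
None
```

The loose knife was third in the row, second from the pot-side end (28.7 mm of finger travel against 21.5 mm on the first two; the fourth was left unprobed). It now stands blade down in the blue pot with its tip on the floor, the other three are home, and the job was handed in at about 25 s.

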